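Find the full screw tin by its weight and hold it up

ROBOT

A 6-joint arm with a two-finger parallel gripper is mounted at the origin on the work surface; the furniture and walls round the work are solid. World frame = base frame: x ahead of the robot, y to its left, z up, the work surface at z = 0. Lengths are in mm, angles in rad, forces in N, time in s.
With the tool pointing down it reaches from about 325 to 1000 mm from the base axis. Payload 5.1 kg.
Tool frame: the origin (TCP) lies at the very end of the fingers, on their centre line; the grasp point (between the pads) lies 19 mm behind it; z points along the fingers, y is the line along which they close (so a half turn about z gives the same grasp; the last joint's range is limited). The gripper opens to 85 mm and grips with 20 to 120 N. Pads are 22 mm wide; open, the fingers measure 114 mm over their backs; the gripper's body (76 mm by 85 mm) begins 54 mm behind the grasp point. The pads swing forward as they close: fully open they stand 13 mm farther back than shut.
Start: joints at [-1.388, 0.124, 1.65, -0, 1.367, -0.083], TCP at [170.71, -627.17, 231.322] pointing down, gripper open.
Joint ranges: [-2.61, 2.61], [-1.02, 2.33], [0.03, 2.71], [-1.35, 4.49], [0.32, 2.68], [-2.91, 2.91]. Speed limits (rad/s): [2.57, 2.57, 3.14, 3.14, 3.14, 3.14].

INTERFACE

Orientations are given as a unit quaternion [w, x, y, z].
In Python, from station import r gives the robot as it stands. The module is installed in compiled form; this text tells all that it offers.
- The arm moves only by the shell command python3 -m crank [OPENING], which reads ROWS from standard input. ROWS is a JSON list of rows, 1 to 5 of them, each an object with the fields xyz (a list: dx, dy, dz in mm), spin (a turn about the tool's z in rad); a field left out counts as zero; each row is the pose to reach, as a shift and turn from the pose commanded when the command began, along the tool's axes at that moment; what a row does not reach only later rows make up. A row lasts 1/8 s, in which the tool goes at most 62.5 mm and 0.188 rad, less where a joint would pass 70% of its speed; a pose out of reach is approached as far as the arm can. OPENING is the opening from 0.0 (shut) to 1.0 (fully open), set as the command begins (- or left out keeps the last). The fingers move at their own pace and stop on an object; the grip force is fixed at half the most. Time passes only in rows, so rows that do not move let the fingers close. It prints the time, the measured TCP pose, the force, the opening and the grip force at its end. Input that does not fit is refused with a message, and nothing moves.
- r.observe(): the state, without advancing time (a new reading comes with each control period).
- r.capture(name): name is "scene" or "top"; returns the picture (480x640x3 uint8, red, green, blue); there is no depth.
- r.camera_info(name): a dict with "fx", "fy", "cx", "cy" (pixels), "view" (4x4, takes a point from world to camera coordinates). Camera axes: x right, y up, looking along -z (the intrinsics and any distortion apply to the point x, -y, -z); pixel columns grow to the right and rows downward; lengths in mm; the calibration is good to about 2 mm. A picture is of the moment at which its call begins. camera_info takes no time and is no camera call.
- r.finish_job(): hands the job in; it is judged then, once.
The state is a dict: "t": time; "joint_positions": joint angles; "joint_vel": joint speeds; "joint_torque": joint torques, N m; "tcp_pos": TCP position; "eef_rot": TCP orientation; "force": force on the tool from outside, world axes, zero at the start; "torque": the same for the moment, N m; "opening": opening from 0.0 (shut) to 1.0 (fully open); "finger_force": force on a finger pad.
Only numpy, scipy, OpenCV 4.12 (cv2) and the standard library are available. Lean on these libraries where they do the work, as an engineer would, in place of code of your own. Each camera call takes 0.05 s, during which the arm holds its last target. There are 200 camera calls.

TASK

Three shut screw tins, all alike, stand on edge in the steel catch tray; only one is full, so heft them to find the heaviest. Collect the two lighter tins in the wooden tote for refilling, each standing on its hinge edge in an outer slot of its own, fully down and let go, without dropping or tipping over any tin or disturbing the loose parts lying in tray and tote. Finish still gripping the heaviest tin, held up still and upright in the air with about 20 cm of clear space below it, so that I can take it from you.

Things in the scene. Friction and masses are not known exactly. Their poses are not given: they have to be found in the camera images.
- tin_a: one of three shut grey tins on edge: 113 mm long, 79 tall, 36 thick, 0.2 to 0.85 kg; the heaviest outweighs the next by 0.2 kg or more. Origin: middle of its plain bottom face (now a side), 37 mm above its support, 41 below its top. Own x points down (hinge edge), y along the length, z through the thickness; its middle is 18 mm along z. Grip it firmly across z near the top, or it swings.
- tin_b: one of three shut grey tins on edge: 113 mm long, 79 tall, 36 thick, 0.2 to 0.85 kg; the heaviest outweighs the next by 0.2 kg or more. Origin: middle of its plain bottom face (now a side), 37 mm above its support, 41 below its top. Own x points down (hinge edge), y along the length, z through the thickness; its middle is 18 mm along z. Grip it firmly across z near the top, or it swings.
- tin_c: one of three shut grey tins on edge: 113 mm long, 79 tall, 36 thick, 0.2 to 0.85 kg; the heaviest outweighs the next by 0.2 kg or more. Origin: middle of its plain bottom face (now a side), 37 mm above its support, 41 below its top. Own x points down (hinge edge), y along the length, z through the thickness; its middle is 18 mm along z. Grip it firmly across z near the top, or it swings.
- tray: fixed sheet-steel tray, 170 mm (own x) by 270 mm (own y), rim 27 mm high, floor 2 mm thick, left or right of the tote. The three tins stand in it about 88 mm apart along own y, their length roughly along own x. Origin: centre of its underside, on the table top.
- tote: fixed open plywood tote, 153 (own x) by 162 (own y) by 48 mm high. Origin: centre of its underside, on the table. Two empty outer slots for tins, 135 mm long along x, 46 wide, centred at own y = -49 and +49 mm, floor 6 mm above the origin: a tin fully down has its origin 43 mm above the tote's and stands 37 mm above the rim. Between them a 40 mm bay for odd parts.
- nut: bystander: steel hex nut, 23 mm wide, 10 mm high, lying in the tray between two tins. Origin: centre of its underside.
- knob: bystander: red knob screw, 19 mm across, 28 mm high, standing in the tray between two tins. Origin: centre of its underside.
- knob2: bystander: red knob screw, 19 mm across, 28 mm high, standing in the tote's middle bay. Origin: centre of its underside.

How it is judged:
By the outcome, as a careful person would: the job done as asked, in the order asked, and still so for the second after the job is handed in, while the arm keeps its last pose, push and grip.
It also fails if it takes over 72 s, if anything falls off the work surface, if the arm or the gripper's body presses on something with over 40 N, if the wrist force passes 120 N, or if a joint passes its speed limit or range.

## Working session

There is one attempt and no reset: what is moved stays moved. The work goes in short steps, Python scripts to look and compute and a shell command to move; the robot and the scene stay as the last step left them, time stands still between calls to the robot, and variables do not carry over. Pictures are saved under pics/ and viewed, at most 10 in all, crops included, and the job is handed in when it is done.

```bash
mkdir -p pics
python3 - <<'E'
from station import r
import cv2,numpy as np
for n in("scene","top"):
    im=r.capture(n); cv2.imwrite(f"pics/{n}0.png",im[:,:,::-1])
    i=r.camera_info(n); print(n,{k:(np.round(v,3).tolist() if k=="view" else v) for k,v in i.items()})
o=r.observe(); print({k:np.round(v,3).tolist() for k,v in o.items()})
E
```

```text
scene {'fx': 548.5863428555647, 'fy': 548.5863428555647, 'cx': 310.3997626507172, 'cy': 235.69621588975647, 'view': [[-0.822, -0.57, 0.005, 342.902], [0.419, -0.597, 0.684, -262.405], [-0.387, 0.564, 0.729, -927.938], [0.0, 0.0, 0.0, 1.0]]}
top {'fx': 524.9945406645254, 'fy': 524.9945406645254, 'cx': 313.4922345411465, 'cy': 237.95166831885743, 'view': [[-0.004, -1.0, -0.025, -40.03], [0.998, -0.006, 0.065, -460.016], [-0.065, -0.024, 0.998, -1129.764], [0.0, 0.0, 0.0, 1.0]]}
{'t': 0.1, 'joint_positions': [-1.388, 0.124, 1.652, 0.0, 1.367, -0.083], 'joint_vel': [0.0, -0.002, -0.005, 0.001, -0.001, 0.001], 'joint_torque': [-0.0, -42.493, -36.665, -0.0, 0.004, 0.0], 'tcp_pos': [170.616, -626.645, 230.179], 'eef_rot': [-0.001, 0.991, 0.133, -0.0], 'force': [-0.642, -0.197, 0.121], 'torque': [0.037, -0.01, -0.013], 'finger_force': 0.0, 'opening': 0.998}
```

View pics/scene0.png

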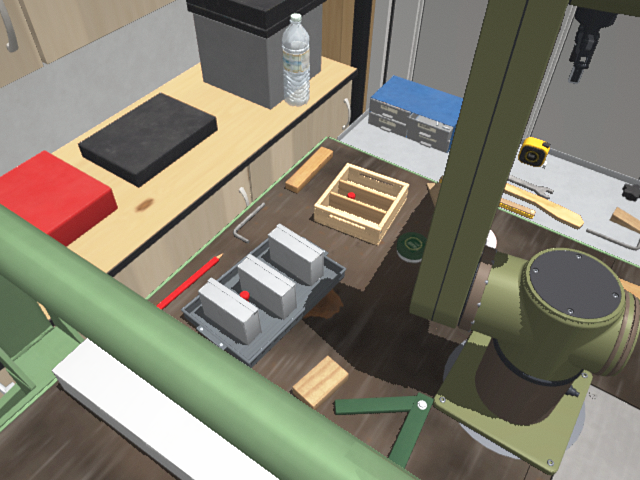

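View pics/top0.png

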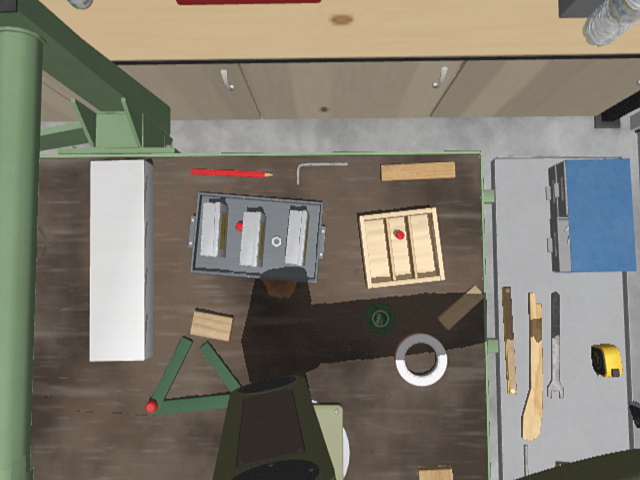

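The scene view shows three tins in the grey tray (around 260,290) with red and nut parts between them, and the tote at (362,202). In the top view the tins are at about (212,228), (253,237) and (297,237), the nut at (277,242), the knob at (239,227), the tote at (401,247) and knob2 at (400,235).

Run:
```python
import cv2
im=cv2.imread("pics/top0.png")
a=cv2.resize(im[180:295,180:340],None,fx=5,fy=5,interpolation=cv2.INTER_CUBIC)
cv2.imwrite("pics/c1.png",a)
a=cv2.resize(im[195:300,345:455],None,fx=5,fy=5,interpolation=cv2.INTER_CUBIC)
cv2.imwrite("pics/c2.png",a)
```

```text
(no output)
```

View pics/c1.png

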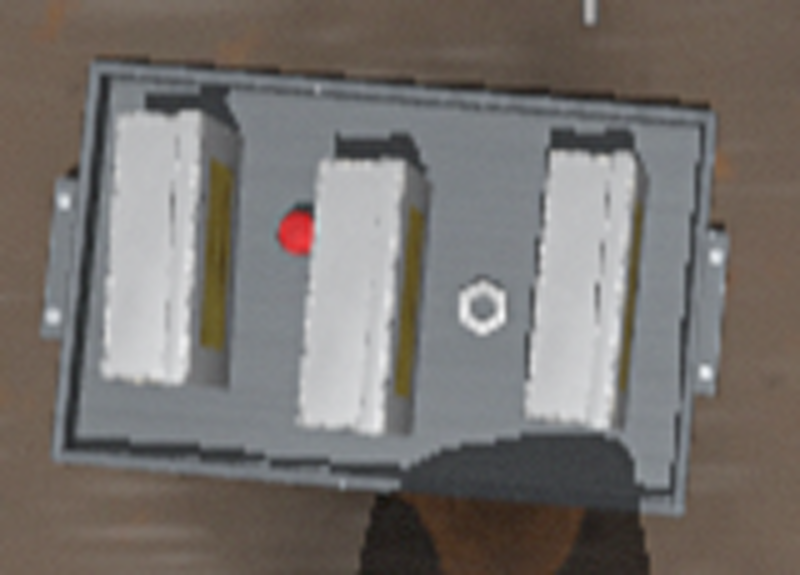

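View pics/c2.png

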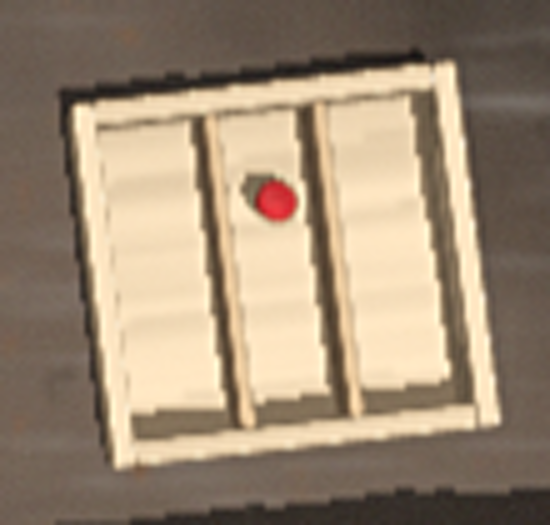

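The tray crop shows three bright tin tops tilted a few degrees, with their labelled sides to the right. In the tote crop the rim corners are at about (75,105), (455,62), (498,422) and (118,467), and both outer slots are empty.

```bash
cat > h.py <<'E'
import cv2,numpy as np
from station import r
def ray(name,px,z):
    i=r.camera_info(name); V=np.array(i["view"]); px=np.atleast_2d(px).astype(float)
    d=np.c_[(px[:,0]-i["cx"])/i["fx"],-(px[:,1]-i["cy"])/i["fy"],-np.ones(len(px))]@V[:3,:3]
    c=-V[:3,:3].T@V[:3,3]
    return c+d*((z-c[2])/d[:,2])[:,None]
def rects(name,mask,z,amin=300):
    out=[]
    for c in cv2.findContours(mask.astype(np.uint8),cv2.RETR_EXTERNAL,cv2.CHAIN_APPROX_NONE)[0]:
        if cv2.contourArea(c)<amin: continue
        p=ray(name,c[:,0],z)[:,:2].astype(np.float32)
        b=cv2.boxPoints(cv2.minAreaRect(p)); e=[b[1]-b[0],b[2]-b[1]]; e.sort(key=np.linalg.norm)
        l=e[1]*np.sign(e[1][0]); m=c[:,0].mean(0)
        out.append((np.round(m),np.round(b.mean(0),1),[round(float(np.linalg.norm(q)),1) for q in e],round(float(np.arctan2(l[1],l[0])),3)))
    return out
E
python3 - <<'E'
from h import *
im=cv2.imread("pics/top0.png"); hsv=cv2.cvtColor(im,cv2.COLOR_BGR2HSV)
for T in (165,185):
    m=((hsv[...,1]<30)&(hsv[...,2]>T)); m[:190]=0;m[275:]=0;m[:,:190]=0;m[:,325:]=0
    for x in rects("top",m,80):print("tin",T,*x)
m=((hsv[...,1]>35)&(hsv[...,2]>140)&(hsv[...,0]>8)&(hsv[...,0]<30)); m[:200]=0;m[292:]=0;m[:,:352]=0;m[:,450:]=0
for x in rects("top",m,48):print("tote",*x)
q=np.array([(75,105),(455,62),(498,422),(118,467)])/5+[345,195]
p=ray("top",q,48); print(p.round(),p.mean(0),[np.linalg.norm(p[i]-p[i-1]).round(1) for i in range(4)])
q=np.array([(97,62),(715,110),(682,514),(57,460)])/5+[180,180]
p=ray("top",q,27); print(p.round(),p.mean(0),[np.linalg.norm(p[i]-p[i-1]).round(1) for i in range(4)])
i=r.camera_info("top");i2=r.camera_info("scene")
for k in(i,i2):
  V=np.array(k["view"]);print(-V[:3,:3].T@V[:3,3])
# scene image cross-check of tin tops
im=cv2.imread("pics/scene0.png"); hsv=cv2.cvtColor(im,cv2.COLOR_BGR2HSV)
E
```

```text
tin 165 [250. 239.] [455.1  87.6] [35.5, 112.1] -0.074
tin 165 [296. 237.] [456.9  -6.9] [35.5, 112.0] -0.094
tin 165 [210. 229.] [475.8 170.1] [35.4, 112.8] -0.051
tin 185 [250. 239.] [454.3  87.6] [34.5, 109.8] -0.074
tin 185 [296. 237.] [456.6  -7.2] [34.6, 110.9] -0.097
tin 185 [210. 229.] [475.  170.4] [34.9, 110.1] -0.045
tote [402. 248.] [ 436.5 -228.4] [154.8, 164.3] -1.463
[[ 504. -142.   48.]
 [ 521. -302.   48.]
 [ 369. -317.   48.]
 [ 351. -158.   48.]] [ 436.08775454 -229.89368867   48.        ] [np.float64(153.6), np.float64(161.3), np.float64(152.4), np.float64(159.9)]
[[560. 206.  27.]
 [537. -64.  27.]
 [363. -49.  27.]
 [387. 221.  27.]] [461.57640388  78.71554177  27.        ] [np.float64(173.8), np.float64(270.3), np.float64(174.9), np.float64(270.9)]
[ 385.17405322  -70.33962056 1155.97481089]
[ 32.51307165 562.25902714 854.5845081 ]
```

```bash
cat >> h.py <<'E'
T={"A":(475.5,170.2,-.05),"B":(454.8,87.6,-.074),"C":(456.8,-7,-.095),"P":(431,-180.3,.108),"M":(441.6,-277.7,.108)}
from scipy.spatial.transform import Rotation as Ro
def go(x,y,z,ang):
    o=r.observe(); q=o["eef_rot"]; R=Ro.from_quat([q[1],q[2],q[3],q[0]])
    d=R.inv().apply(np.array([x,y,z])-o["tcp_pos"]); X=R.as_matrix()[:,0]
    print("shift",d.round(1),"turn",round(float(np.arctan2(X[1],X[0])-ang),3),"n",round(float(np.linalg.norm(d)/62.5),1),
      "tcp",np.round(o["tcp_pos"],1),"F",np.round(o["force"],2),"tq",np.round(o["torque"],3),"op",round(o["opening"],3),"ff",round(o["finger_force"],1),"t",round(o["t"],2))
E
cat > g.py <<'E'
import sys
from h import *
n,z=sys.argv[1],float(sys.argv[2]); x,y,a=T[n]; go(x,y,z,a)
E
python3 g.py C 160
```

```text
shift [ 438.9 -522.6   71.2] turn 0.361 n 11.0 tcp [ 170.6 -626.6  230.2] F [-0.64 -0.2   0.12] tq [ 0.037 -0.01  -0.013] op 0.998 ff 0.0 t 0.1
```

```bash
echo '[{"xyz": [40,-47,0]},{"xyz": [80,-95,0]},{"xyz": [120,-142,0]},{"xyz": [160,-190,0]},{"xyz": [200,-237,0]}]' | python3 -m crank 0.75; echo '[{"xyz": [40,-47,0]},{"xyz": [80,-95,0]},{"xyz": [120,-142,0]},{"xyz": [160,-190,0]},{"xyz": [200,-237,0]}]' | python3 -m crank; python3 g.py C 160
```

```text
t: 0.72
tcp_pos: [301.7, -343.9, 230.8]
eef_rot: [-0.0, 0.991, 0.132, 0.0]
force: [1.6, -0.5, -0.1]
opening: 0.747
finger_force: 0.0
t: 1.35
tcp_pos: [432.4, -62.7, 231.2]
eef_rot: [0.0, 0.991, 0.133, 0.0]
force: [0.0, -1.2, -0.1]
opening: 0.751
finger_force: 0.0
shift [ 38.2 -47.3  71.2] turn 0.361 n 1.5 tcp [432.4 -62.7 231.2] F [ 0.05 -1.19 -0.11] tq [-0.043 -0.026 -0.019] op 0.751 ff 0.0 t 1.35
```

```bash
echo '[{"xyz": [20,-24,30],"spin": 0.18},{"xyz": [38.5,-47.5,60],"spin": 0.361},{"xyz": [38.5,-47.5,71],"spin": 0.361},{"xyz": [38.5,-47.5,71],"spin": 0.361}]' | python3 -m crank; python3 g.py C 46
```

```text
t: 1.85
tcp_pos: [456.0, -9.1, 159.3]
eef_rot: [0.0, 0.999, -0.047, -0.001]
force: [-0.4, -0.0, 1.0]
opening: 0.746
finger_force: 0.0
shift [  0.9  -2.2 113.3] turn 0.002 n 1.8 tcp [456.   -9.1 159.3] F [-0.37 -0.02  1.03] tq [ 0.025  0.016 -0.023] op 0.746 ff 0.0 t 1.85
```

```bash
echo '[{"xyz": [0.5,-1.5,50]},{"xyz": [0.5,-1.5,90]},{"xyz": [0.5,-1.5,113]},{"xyz": [0.5,-1.5,113]}]' | python3 -m crank; python3 g.py C 46; echo '[{},{},{},{},{}]' | python3 -m crank 0; python3 g.py C 46
```

```text
t: 2.35
tcp_pos: [456.5, -8.3, 46.7]
eef_rot: [0.0, 0.999, -0.048, -0.001]
force: [0.9, 0.7, 0.5]
opening: 0.749
finger_force: 0.0
shift [ 0.1 -1.3  0.7] turn -0.001 n 0.0 tcp [456.5  -8.3  46.7] F [0.94 0.7  0.54] tq [-0.036 -0.017 -0.017] op 0.749 ff 0.0 t 2.35
t: 2.98
tcp_pos: [459.4, -7.9, 49.9]
eef_rot: [0.001, 0.999, -0.047, 0.002]
force: [-2.1, 0.1, 6.7]
opening: 0.417
finger_force: 61.0
shift [-2.6 -0.7  3.9] turn 0.0 n 0.1 tcp [459.4  -7.9  49.9] F [-2.11  0.1   6.67] tq [-0.447  0.291 -0.054] op 0.417 ff 61.0 t 2.98
```

```bash
echo '[{"xyz": [0,0,-8]},{"xyz": [0,0,-16]},{"xyz": [0,0,-24]},{"xyz": [0,0,-32]},{"xyz": [0,0,-40]}]' | python3 -m crank; echo '[{},{},{},{},{}]' | python3 -m crank;python3 g.py C 46; echo '[{}]' | python3 -m crank; echo '[{}]' | python3 -m crank
python3 - <<'E'
import cv2
from station import r
im=r.capture("scene"); cv2.imwrite("pics/s1.png",im[150:400,120:420,::-1].repeat(2,0).repeat(2,1))
E
```

```text
t: 3.6
tcp_pos: [457.3, -7.3, 87.7]
eef_rot: [-0.0, 0.999, -0.048, -0.0]
force: [0.5, -0.4, -5.9]
opening: 0.422
finger_force: 61.1
t: 4.22
tcp_pos: [457.4, -7.3, 87.1]
eef_rot: [-0.0, 0.999, -0.048, -0.0]
force: [0.3, 0.9, -7.2]
opening: 0.418
finger_force: 61.2
shift [-0.6 -0.3 41.1] turn -0.0 n 0.7 tcp [457.4  -7.3  87.1] F [ 0.28  0.95 -7.19] tq [ 0.023 -0.005 -0.025] op 0.418 ff 61.2 t 4.22
t: 4.35
tcp_pos: [457.4, -7.4, 87.3]
eef_rot: [0.0, 0.999, -0.048, -0.0]
force: [-0.1, -0.1, -7.2]
opening: 0.415
finger_force: 61.2
t: 4.47
tcp_pos: [457.5, -7.4, 87.3]
eef_rot: [0.0, 0.999, -0.048, -0.0]
force: [-0.2, 0.2, -7.9]
opening: 0.416
finger_force: 61.2
```

View pics/s1.png

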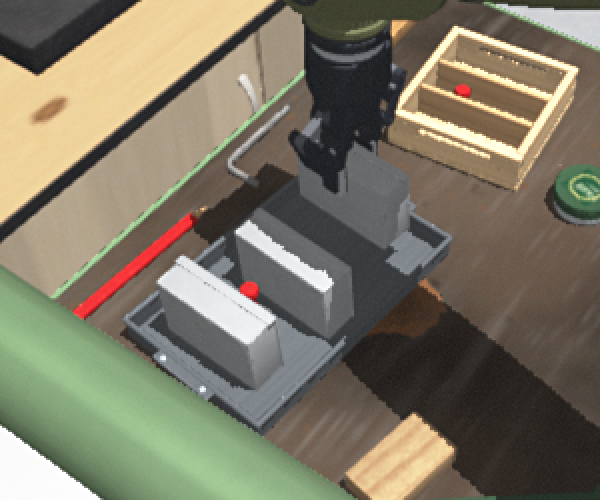

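The picture shows tin C held straight and clear of the tray floor at about (355,200), with the other two tins and the knob at (249,292) undisturbed. C reads about 0.75–0.8 kg, so with the 0.85 kg ceiling no other tin can be 0.2 kg heavier. I'll set it back down and weigh the others as I carry them.

```bash
echo '[{"xyz": [0,0,14]},{"xyz": [0,0,26]},{"xyz": [0,0,33]},{"xyz": [0,0,37]},{"xyz": [0,0,38]}]' | python3 -m crank; echo '[{},{}]' | python3 -m crank; python3 g.py C 46; echo '[{},{},{}]' | python3 -m crank 0.75;  python3 g.py C 46
```

```text
t: 5.15
tcp_pos: [457.1, -7.3, 50.1]
eef_rot: [-0.0, 0.999, -0.048, -0.001]
force: [-8.1, 1.4, 5.4]
opening: 0.416
finger_force: 62.6
t: 5.4
tcp_pos: [457.4, -7.3, 50.1]
eef_rot: [-0.0, 0.999, -0.048, -0.001]
force: [-5.6, 1.5, 0.7]
opening: 0.417
finger_force: 61.9
shift [-0.6 -0.2  4.1] turn -0.0 n 0.1 tcp [457.4  -7.3  50.1] F [-5.56  1.52  0.75] tq [ 0.053  0.781 -0.074] op 0.417 ff 61.9 t 5.4
t: 5.78
tcp_pos: [458.4, -7.5, 50.1]
eef_rot: [0.0, 0.999, -0.048, 0.001]
force: [-0.5, 0.3, -0.8]
opening: 0.75
finger_force: 0.0
shift [-1.7 -0.3  4.1] turn -0.0 n 0.1 tcp [458.4  -7.5  50.1] F [-0.48  0.25 -0.77] tq [-0.035  0.056 -0.05 ] op 0.75 ff 0.0 t 5.78
```

Released cleanly. Next is B: rise and move across.

```bash
echo '[{"xyz": [0,0,-40]},{"xyz": [0,0,-80]},{"xyz": [0,0,-80]}]' | python3 -m crank; python3 g.py B 130
```

```text
t: 6.15
tcp_pos: [460.5, -7.8, 133.7]
eef_rot: [0.0, 0.999, -0.048, 0.004]
force: [-0.5, 0.4, 0.6]
opening: 0.75
finger_force: 0.0
shift [-14.8 -94.4   3.5] turn -0.021 n 1.5 tcp [460.5  -7.8 133.7] F [-0.5   0.4   0.57] tq [0.02  0.012 0.046] op 0.75 ff 0.0 t 6.15
```

```bash
echo '[{"xyz": [-6,-47,0],"spin": -0.01},{"xyz": [-13,-95,0],"spin": -0.021},{"xyz": [-13,-95,0],"spin": -0.021},{"xyz": [-13,-95,0],"spin": -0.021}]' | python3 -m crank; python3 g.py B 50
```

```text
t: 6.65
tcp_pos: [453.1, 88.3, 128.5]
eef_rot: [0.0, 0.999, -0.037, -0.001]
force: [-0.2, 0.1, -0.1]
opening: 0.748
finger_force: 0.0
shift [ 1.8  0.6 78.5] turn 0.0 n 1.3 tcp [453.1  88.3 128.5] F [-0.23  0.11 -0.1 ] tq [-0.057  0.043 -0.008] op 0.748 ff 0.0 t 6.65
```

```bash
echo '[{"xyz": [1,0.5,45]},{"xyz": [1,0.5,75]},{"xyz": [1,0.5,81]},{"xyz": [1,0.5,81]}]' | python3 -m crank; echo '[{},{},{},{}]' | python3 -m crank 0; python3 g.py B 50; echo '[{"xyz": [0,0,-8]},{"xyz": [0,0,-16]},{"xyz": [0,0,-24]},{"xyz": [0,0,-32]},{"xyz": [0,0,-40]}]' | python3 -m crank; echo '[{},{},{},{}]' | python3 -m crank; python3 g.py P 160
```

```text
t: 7.15
tcp_pos: [454.8, 87.2, 48.5]
eef_rot: [0.0, 0.999, -0.038, -0.0]
force: [0.0, -0.0, -0.9]
opening: 0.745
finger_force: 0.0
t: 7.65
tcp_pos: [456.0, 87.6, 50.3]
eef_rot: [0.0, 0.999, -0.037, 0.002]
force: [-0.8, -1.9, 6.4]
opening: 0.412
finger_force: 61.1
shift [-1.2  0.1  0.3] turn 0.0 n 0.0 tcp [456.   87.6  50.3] F [-0.78 -1.9   6.4 ] tq [-0.631  0.163 -0.05 ] op 0.412 ff 61.1 t 7.65
t: 8.28
tcp_pos: [454.5, 87.9, 88.9]
eef_rot: [-0.0, 0.999, -0.037, 0.0]
force: [0.1, -1.1, -2.6]
opening: 0.416
finger_force: 60.1
t: 8.78
tcp_pos: [454.3, 87.8, 88.0]
eef_rot: [0.0, 0.999, -0.037, -0.0]
force: [-0.4, -0.2, -2.7]
opening: 0.419
finger_force: 60.2
shift [ -3.4 269.1 -72. ] turn -0.182 n 4.5 tcp [454.3  87.8  88. ] F [-0.36 -0.15 -2.74] tq [0.016 0.083 0.024] op 0.419 ff 60.2 t 8.78
```

B weighs about 0.28 kg, so it's a light one. I'll carry it to slot M.

```bash
echo '[{"xyz": [0,0,-45]},{"xyz": [0,0,-75]},{"xyz": [0,45,-80]},{"xyz": [0,100,-80],"spin": -0.05},{"xyz": [0,155,-80],"spin": -0.1}]' | python3 -m crank; python3 g.py M 168
```

```text
t: 9.4
tcp_pos: [442.8, -68.0, 168.5]
eef_rot: [0.0, 1.0, 0.014, 0.0]
force: [1.5, -0.4, -2.7]
opening: 0.418
finger_force: 60.9
shift [ -7.2 209.6   0.6] turn -0.079 n 3.4 tcp [442.8 -68.  168.5] F [ 1.55 -0.42 -2.67] tq [-0.003 -0.044 -0.007] op 0.418 ff 60.9 t 9.4
```

```bash
echo '[{"xyz": [-2,55,0],"spin": -0.04},{"xyz": [-4,110,0],"spin": -0.079},{"xyz": [-6,165,0],"spin": -0.079},{"xyz": [-7,209,0],"spin": -0.079},{"xyz": [-7,209,0],"spin": -0.079}]' | python3 -m crank;echo '[{},{}]' | python3 -m crank; python3 g.py M 115
python3 - <<'E'
import cv2
from station import r
im=r.capture("top"); cv2.imwrite("pics/t2.png",cv2.resize(im[190:300,340:460,::-1],None,fx=4,fy=4))
im=r.capture("scene"); cv2.imwrite("pics/s2.png",cv2.resize(im[90:270,260:460,::-1],None,fx=3,fy=3))
a=cv2.imread("pics/t2.png");a=cv2.resize(a,(327,300));b=cv2.imread("pics/s2.png");b=cv2.resize(b,(450,405))
b=cv2.copyMakeBorder(b,0,0,0,327,cv2.BORDER_CONSTANT);b[:300,450:]=a;cv2.imwrite("pics/m2.png",b)
E
```

```text
t: 10.02
tcp_pos: [441.0, -278.3, 168.2]
eef_rot: [0.0, 0.999, 0.05, -0.0]
force: [-0.3, 1.1, -2.1]
opening: 0.419
finger_force: 61.4
t: 10.28
tcp_pos: [441.4, -274.6, 168.0]
eef_rot: [-0.0, 0.999, 0.053, -0.0]
force: [-1.3, -0.2, -2.0]
opening: 0.416
finger_force: 61.4
shift [-0.1  3.1 53. ] turn -0.002 n 0.9 tcp [ 441.4 -274.6  168. ] F [-1.27 -0.22 -2.02] tq [ 0.029 -0.03   0.014] op 0.416 ff 61.4 t 10.28
```

View pics/m2.png

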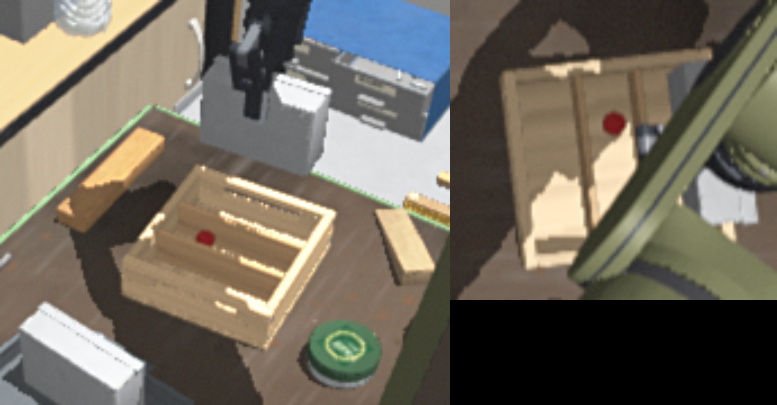

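The held tin B hangs level above the right-hand slot (left half, around 265,120), and knob2 is unmoved at (205,238). I'll go down to just over the rim and settle.

```bash
echo '[{"xyz": [0,2,30]},{"xyz": [0,2,54]},{"xyz": [0,2,54]},{"xyz": [0,2,54]}]' | python3 -m crank;echo '[{},{}]' | python3 -m crank; python3 g.py M 54
python3 - <<'E'
import cv2
from station import r
im=r.capture("scene"); cv2.imwrite("pics/s3.png",cv2.resize(im[110:250,300:420,::-1],None,fx=4,fy=4,interpolation=cv2.INTER_CUBIC))
E
```

```text
t: 10.88
tcp_pos: [442.3, -277.8, 115.5]
eef_rot: [0.001, 0.999, 0.053, 0.001]
force: [-0.3, 0.0, -1.8]
opening: 0.415
finger_force: 61.3
t: 11.12
tcp_pos: [442.2, -278.2, 115.5]
eef_rot: [0.001, 0.999, 0.052, 0.001]
force: [-0.4, 0.5, -3.6]
opening: 0.419
finger_force: 61.3
shift [-0.6 -0.6 61.5] turn -0.003 n 1.0 tcp [ 442.2 -278.2  115.5] F [-0.4   0.46 -3.62] tq [-0.029  0.008  0.024] op 0.419 ff 61.3 t 11.12
```

View pics/s3.png

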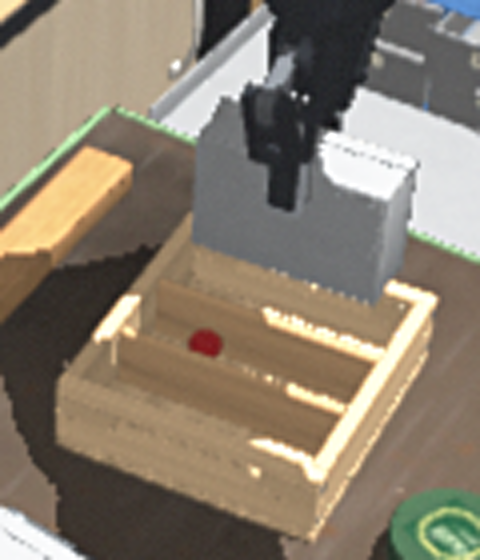

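Tin B sits above slot M, parallel to it, with its lower edge at about (195,245)–(380,300). I'll insert it slowly.

```bash
echo '[{"xyz": [0,0,10]},{"xyz": [0,0,18]},{"xyz": [0,0,25]},{"xyz": [0,0,30]},{"xyz": [0,0,35]}]' | python3 -m crank; echo '[{}]' | python3 -m crank; python3 g.py M 54
```

```text
t: 11.8
tcp_pos: [441.7, -277.8, 78.9]
eef_rot: [-0.0, 0.999, 0.052, -0.0]
force: [0.7, -0.1, -2.8]
opening: 0.418
finger_force: 61.5
t: 11.92
tcp_pos: [441.4, -277.6, 78.8]
eef_rot: [-0.0, 0.999, 0.052, -0.0]
force: [-0.5, 0.2, -2.1]
opening: 0.42
finger_force: 61.5
shift [ 0.2  0.1 24.8] turn -0.003 n 0.4 tcp [ 441.4 -277.6   78.8] F [-0.51  0.25 -2.08] tq [0.    0.016 0.018] op 0.42 ff 61.5 t 11.93
```

```bash
echo '[{"xyz": [0,0,8]},{"xyz": [0,0,15]},{"xyz": [0,0,20]},{"xyz": [0,0,23]},{"xyz": [0,0,25]}]' | python3 -m crank; echo '[{"xyz": [0,0,1]},{"xyz": [0,0,1]}]' | python3 -m crank; python3 g.py M 54
```

```text
t: 12.55
tcp_pos: [441.5, -277.8, 54.4]
eef_rot: [-0.0, 0.999, 0.052, -0.0]
force: [-4.3, 2.6, 9.4]
opening: 0.412
finger_force: 62.9
t: 12.8
tcp_pos: [441.7, -277.9, 54.4]
eef_rot: [-0.0, 0.999, 0.052, -0.0]
force: [-3.1, 3.1, 5.1]
opening: 0.415
finger_force: 62.2
shift [-0.1 -0.2  0.4] turn -0.003 n 0.0 tcp [ 441.7 -277.9   54.4] F [-3.07  3.08  5.05] tq [0.479 0.618 0.107] op 0.415 ff 62.2 t 12.8
```

Bottomed at z 54.4 where 54 was expected. Release, rise and go to A.

```bash
echo '[{},{},{}]' | python3 -m crank 0.75; echo '[{"xyz": [0,0,-40]},{"xyz": [0,0,-90]},{"xyz": [0,0,-90]},{"xyz": [0,0,-90]}]' | python3 -m crank; python3 g.py A 145
```

```text
t: 13.18
tcp_pos: [441.8, -278.0, 53.4]
eef_rot: [0.0, 0.999, 0.052, 0.0]
force: [0.5, -0.3, -0.4]
opening: 0.75
finger_force: 0.0
t: 13.68
tcp_pos: [441.5, -277.7, 143.0]
eef_rot: [-0.0, 0.999, 0.052, -0.0]
force: [-0.3, -0.3, -1.0]
opening: 0.749
finger_force: 0.0
shift [  80.6 -441.9   -1.9] turn 0.155 n 7.2 tcp [ 441.5 -277.7  143. ] F [-0.29 -0.27 -0.96] tq [-0.017 -0.044  0.044] op 0.749 ff 0.0 t 13.68
```

```bash
echo '[{"xyz": [11,-59,0],"spin": 0.04},{"xyz": [22,-119,0],"spin": 0.08},{"xyz": [33,-178,0],"spin": 0.12},{"xyz": [43,-237,0],"spin": 0.155},{"xyz": [54,-296,0],"spin": 0.155}]' | python3 -m crank; python3 g.py A 140
```

```text
t: 14.3
tcp_pos: [463.0, 24.2, 141.3]
eef_rot: [-0.0, 1.0, -0.025, -0.001]
force: [1.0, -0.5, 0.6]
opening: 0.749
finger_force: 0.0
shift [   5.1 -146.5    1.3] turn -0.001 n 2.3 tcp [463.   24.2 141.3] F [ 1.02 -0.54  0.63] tq [-0.021 -0.047  0.004] op 0.749 ff 0.0 t 14.3
```

Run:
```python
from h import *
im=r.capture("top")[:,:,::-1].copy(); cv2.imwrite("pics/t4.png",cv2.resize(im[170:310,180:460],None,fx=2.5,fy=2.5))
hsv=cv2.cvtColor(im,cv2.COLOR_BGR2HSV)
m=((hsv[...,1]<30)&(hsv[...,2]>165)); m[:190]=0;m[290:]=0;m[:,:190]=0;m[:,455:]=0
for z in(80,84):
    for x in rects("top",m,z):print(z,*x)
```

```text
80 [428. 244.] [ 441.6 -278.3] [35.8, 112.7] 0.101
80 [208. 227.] [475.8 174.1] [27.2, 108.8] -0.057
84 [428. 244.] [ 441.4 -277.6] [35.7, 112.3] 0.101
84 [208. 227.] [475.5 173.2] [27.1, 108.4] -0.057
```

View pics/t4.png

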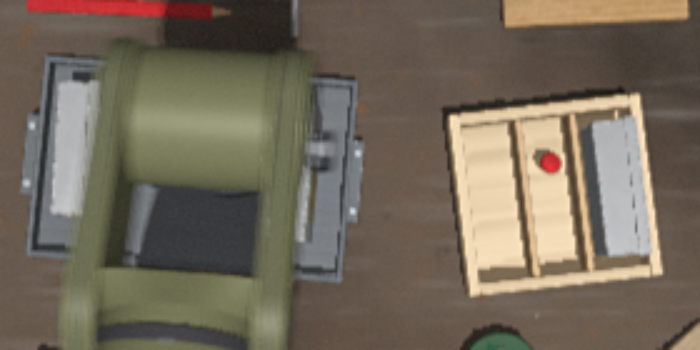

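Tin B stands in the right-hand slot at about (620,185) with knob2 unmoved at (550,162). Its measured position matches slot M. On to A.

```bash
echo '[{"xyz": [2,-55,0]},{"xyz": [4,-110,0]},{"xyz": [4.5,-146,0]},{"xyz": [4.5,-146,0]},{"xyz": [4.5,-146,0]}]' | python3 -m crank; python3 g.py A 50
```

```text
t: 14.98
tcp_pos: [475.3, 167.2, 141.8]
eef_rot: [0.001, 1.0, -0.025, -0.001]
force: [0.6, 0.4, -0.4]
opening: 0.752
finger_force: 0.0
shift [ 0.3 -3.1 91.8] turn -0.0 n 1.5 tcp [475.3 167.2 141.8] F [ 0.6   0.36 -0.42] tq [ 0.042  0.022 -0.05 ] op 0.752 ff 0.0 t 14.97
```

```bash
echo '[{"xyz": [0,-1.5,40]},{"xyz": [0,-1.5,75]},{"xyz": [0,-1.5,93]},{"xyz": [0,-1.5,93]}]' | python3 -m crank; python3 g.py A 49; echo '[{},{},{},{}]' | python3 -m crank 0; echo '[{"xyz": [0,0,-8]},{"xyz": [0,0,-16]},{"xyz": [0,0,-24]},{"xyz": [0,0,-32]},{"xyz": [0,0,-40]}]' | python3 -m crank; echo '[{},{},{},{}]' | python3 -m crank; python3 g.py P 170
```

```text
t: 15.48
tcp_pos: [475.2, 168.2, 48.9]
eef_rot: [0.0, 1.0, -0.026, -0.002]
force: [-0.3, 0.3, 0.3]
opening: 0.748
finger_force: 0.0
shift [ 0.2 -2.  -0.1] turn -0.002 n 0.0 tcp [475.2 168.2  48.9] F [-0.35  0.29  0.31] tq [ 0.03   0.003 -0.067] op 0.748 ff 0.0 t 15.47
t: 15.98
tcp_pos: [478.0, 169.5, 52.5]
eef_rot: [-0.0, 1.0, -0.025, 0.002]
force: [0.3, -1.1, 6.3]
opening: 0.417
finger_force: 61.2
t: 16.6
tcp_pos: [476.2, 169.3, 90.8]
eef_rot: [-0.0, 1.0, -0.025, -0.0]
force: [0.1, -0.6, -3.2]
opening: 0.419
finger_force: 60.5
t: 17.1
tcp_pos: [476.0, 169.3, 89.9]
eef_rot: [0.0, 1.0, -0.025, -0.0]
force: [0.7, 0.3, -4.0]
opening: 0.42
finger_force: 60.6
shift [-27.5 351.4 -80. ] turn -0.158 n 5.8 tcp [476.  169.3  89.9] F [ 0.65  0.3  -4.04] tq [ 0.034 -0.029  0.012] op 0.42 ff 60.6 t 17.1
```

A weighs about 0.4 kg, which confirms C (about 0.77 kg) as the heaviest. A goes to slot P.

```bash
echo '[{"xyz": [0,0,-45]},{"xyz": [0,0,-80]},{"xyz": [-4,50,-80],"spin": -0.03},{"xyz": [-8,105,-80],"spin": -0.08},{"xyz": [-12,160,-80],"spin": -0.12}]' | python3 -m crank; python3 g.py P 170
```

```text
t: 17.73
tcp_pos: [455.8, 8.8, 170.4]
eef_rot: [0.0, 0.999, 0.036, 0.0]
force: [0.7, -0.1, -4.2]
opening: 0.416
finger_force: 61.9
shift [-38.4 186.8   0.4] turn -0.036 n 3.1 tcp [455.8   8.8 170.4] F [ 0.73 -0.08 -4.15] tq [ 0.    -0.077  0.023] op 0.416 ff 61.9 t 17.73
```

```bash
echo '[{"xyz": [-11,55,0],"spin": -0.036},{"xyz": [-22,110,0],"spin": -0.036},{"xyz": [-33,160,0],"spin": -0.036},{"xyz": [-38,187,0],"spin": -0.036},{"xyz": [-38,187,0],"spin": -0.036}]' | python3 -m crank;echo '[{},{}]' | python3 -m crank; python3 g.py P 117
```

```text
t: 18.35
tcp_pos: [431.0, -180.6, 170.2]
eef_rot: [-0.0, 0.999, 0.051, -0.0]
force: [0.3, 0.5, -3.6]
opening: 0.417
finger_force: 62.2
t: 18.6
tcp_pos: [431.5, -178.1, 170.2]
eef_rot: [-0.0, 0.999, 0.054, -0.0]
force: [1.1, 0.5, -3.8]
opening: 0.416
finger_force: 62.2
shift [-0.7  2.2 53.2] turn -0.001 n 0.9 tcp [ 431.5 -178.1  170.2] F [ 1.11  0.52 -3.83] tq [-0.031  0.014 -0.001] op 0.416 ff 62.2 t 18.6
```

```bash
echo '[{"xyz": [-0.5,1.5,30]},{"xyz": [-0.5,1.5,53]},{"xyz": [-0.5,1.5,53]},{"xyz": [-0.5,1.5,53]}]' | python3 -m crank;echo '[{},{}]' | python3 -m crank; python3 g.py P 80
```

```text
t: 19.1
tcp_pos: [431.8, -180.4, 118.4]
eef_rot: [0.0, 0.999, 0.053, 0.001]
force: [0.3, 0.1, -2.7]
opening: 0.415
finger_force: 62.1
t: 19.35
tcp_pos: [431.7, -180.9, 118.4]
eef_rot: [0.001, 0.999, 0.053, 0.001]
force: [-0.0, 0.8, -3.9]
opening: 0.412
finger_force: 62.1
shift [-0.7 -0.7 38.4] turn -0.002 n 0.6 tcp [ 431.7 -180.9  118.4] F [-0.    0.81 -3.89] tq [0.023 0.043 0.   ] op 0.412 ff 62.1 t 19.35
```

```bash
echo '[{"xyz": [0,0,10]},{"xyz": [0,0,18]},{"xyz": [0,0,25]},{"xyz": [0,0,31]},{"xyz": [0,0,36]}]' | python3 -m crank; echo '[{}]' | python3 -m crank; python3 g.py P 55.5
```

```text
t: 19.98
tcp_pos: [430.9, -180.6, 80.8]
eef_rot: [-0.0, 0.999, 0.053, -0.0]
force: [0.4, -0.2, -4.9]
opening: 0.415
finger_force: 62.3
t: 20.1
tcp_pos: [430.7, -180.5, 80.8]
eef_rot: [-0.0, 0.999, 0.053, -0.0]
force: [-0.6, 0.3, -4.0]
opening: 0.418
finger_force: 62.2
shift [ 0.3 -0.1 25.3] turn -0.002 n 0.4 tcp [ 430.7 -180.5   80.8] F [-0.58  0.34 -4.03] tq [-0.018 -0.032  0.033] op 0.418 ff 62.2 t 20.1
```

```bash
echo '[{"xyz": [0,0,8]},{"xyz": [0,0,15]},{"xyz": [0,0,20]},{"xyz": [0,0,23]},{"xyz": [0,0,25]}]' | python3 -m crank; echo '[{"xyz": [0,0,1]},{"xyz": [0,0,1]}]' | python3 -m crank; python3 g.py P 55.5
```

```text
t: 20.72
tcp_pos: [430.9, -180.6, 56.5]
eef_rot: [-0.0, 0.999, 0.053, -0.0]
force: [-3.9, 1.9, 8.0]
opening: 0.417
finger_force: 63.6
t: 20.98
tcp_pos: [431.0, -180.6, 56.5]
eef_rot: [-0.0, 0.999, 0.053, -0.0]
force: [-4.6, 2.9, 5.4]
opening: 0.416
finger_force: 63.4
shift [ 0.  -0.3  1. ] turn -0.002 n 0.0 tcp [ 431.  -180.6   56.5] F [-4.56  2.86  5.37] tq [0.435 0.843 0.004] op 0.416 ff 63.4 t 20.98
```

```bash
echo '[{},{},{}]' | python3 -m crank 0.75; echo '[{"xyz": [0,0,-40]},{"xyz": [0,0,-85]},{"xyz": [0,0,-85]},{"xyz": [0,0,-85]}]' | python3 -m crank; python3 g.py C 140
```

```text
t: 21.35
tcp_pos: [431.4, -180.8, 55.6]
eef_rot: [0.0, 0.999, 0.053, 0.0]
force: [0.0, 0.6, -0.6]
opening: 0.753
finger_force: 0.0
t: 21.85
tcp_pos: [430.9, -180.5, 139.9]
eef_rot: [-0.0, 0.999, 0.053, -0.0]
force: [-0.2, 0.0, 0.6]
opening: 0.749
finger_force: 0.0
shift [  44.1 -169.8   -0. ] turn 0.201 n 2.8 tcp [ 430.9 -180.5  139.9] F [-0.16  0.03  0.59] tq [ 0.028  0.004 -0.   ] op 0.749 ff 0.0 t 21.85
```

```bash
echo '[{"xyz": [14,-55,0],"spin": 0.07},{"xyz": [28,-110,0],"spin": 0.14},{"xyz": [44,-170,0],"spin": 0.201},{"xyz": [44,-170,0],"spin": 0.201},{"xyz": [44,-170,0],"spin": 0.201}]' | python3 -m crank;echo '[{},{}]' | python3 -m crank; python3 g.py C 48
```

```text
t: 22.48
tcp_pos: [455.9, -6.7, 138.7]
eef_rot: [0.0, 0.999, -0.047, -0.001]
force: [-0.4, -0.8, -0.7]
opening: 0.753
finger_force: 0.0
t: 22.72
tcp_pos: [456.7, -8.1, 140.1]
eef_rot: [0.0, 0.999, -0.049, -0.0]
force: [0.1, 0.2, 0.5]
opening: 0.752
finger_force: 0.0
shift [ 0.1 -1.1 92.1] turn -0.003 n 1.5 tcp [456.7  -8.1 140.1] F [0.13 0.24 0.46] tq [ 0.046 -0.029  0.012] op 0.752 ff 0.0 t 22.73
```

```bash
echo '[{"xyz": [0,-0.5,40]},{"xyz": [0,-0.5,75]},{"xyz": [0,-0.5,93]},{"xyz": [0,-0.5,93]}]' | python3 -m crank; echo '[{},{},{},{},{}]' | python3 -m crank 0; echo '[{"xyz": [0,0,-8]},{"xyz": [0,0,-20]},{"xyz": [0,0,-40]},{"xyz": [0,0,-60]},{"xyz": [0,0,-80]}]' | python3 -m crank;  echo '[{"xyz": [0,0,-25]},{"xyz": [0,0,-50]},{"xyz": [0,0,-75]},{"xyz": [0,0,-100]},{"xyz": [0,0,-115]}]' | python3 -m crank; echo '[{"xyz": [0,0,-8]},{"xyz": [0,0,-8]},{"xyz": [0,0,-8]},{"xyz": [0,0,-8]},{"xyz": [0,0,-8]}]' | python3 -m crank; python3 g.py C 250
```

```text
t: 23.22
tcp_pos: [455.4, -7.0, 45.7]
eef_rot: [-0.0, 0.999, -0.048, -0.002]
force: [0.7, -0.9, 0.4]
opening: 0.748
finger_force: 0.0
t: 23.85
tcp_pos: [458.2, -6.8, 49.1]
eef_rot: [0.0, 0.999, -0.048, 0.001]
force: [-1.2, 0.1, 6.1]
opening: 0.422
finger_force: 61.6
t: 24.48
tcp_pos: [456.0, -6.2, 127.4]
eef_rot: [-0.0, 0.999, -0.048, -0.001]
force: [0.7, -0.8, -7.6]
opening: 0.418
finger_force: 60.9
t: 25.1
tcp_pos: [456.7, -6.3, 243.3]
eef_rot: [-0.0, 0.999, -0.048, 0.0]
force: [0.7, 0.4, -8.2]
opening: 0.419
finger_force: 61.1
t: 25.72
tcp_pos: [456.6, -6.4, 249.7]
eef_rot: [-0.0, 0.999, -0.048, -0.001]
force: [-0.7, -0.6, -8.0]
opening: 0.415
finger_force: 61.1
shift [ 0.2  0.6 -0.3] turn -0.0 n 0.0 tcp [456.6  -6.4 249.7] F [-0.72 -0.6  -7.99] tq [ 0.04  -0.017 -0.014] op 0.415 ff 61.1 t 25.73
```

```bash
echo '[{},{},{},{},{}]' | python3 -m crank; python3 g.py C 250
python3 - <<'E'
from h import *
b=cv2.resize(r.capture("scene")[80:380,160:460,::-1],(500,500)); im=r.capture("top")[:,:,::-1].copy(); a=cv2.resize(im[180:300,345:455],(275,300))
o=np.zeros((500,775,3),np.uint8);o[:,:500]=b;o[:300,500:]=a;cv2.imwrite("pics/f.png",o)
hsv=cv2.cvtColor(im,cv2.COLOR_BGR2HSV)
m=((hsv[...,1]<30)&(hsv[...,2]>165)); m[:190]=0;m[290:]=0;m[:,:350]=0;m[:,455:]=0
for x in rects("top",m,84):print(*x)
E
```

```text
t: 26.35
tcp_pos: [456.9, -6.4, 250.3]
eef_rot: [-0.0, 0.999, -0.048, 0.0]
force: [-0.1, -0.8, -7.0]
opening: 0.42
finger_force: 61.1
shift [-0.   0.6  0.3] turn -0.0 n 0.0 tcp [456.9  -6.4 250.3] F [-0.06 -0.77 -7.02] tq [-0.021 -0.032 -0.016] op 0.42 ff 61.1 t 26.35
[381. 252.] [ 428.6 -179.8] [35.5, 111.3] 0.107
[428. 244.] [ 441.2 -277.6] [35.8, 112.7] 0.101
```

View pics/f.png

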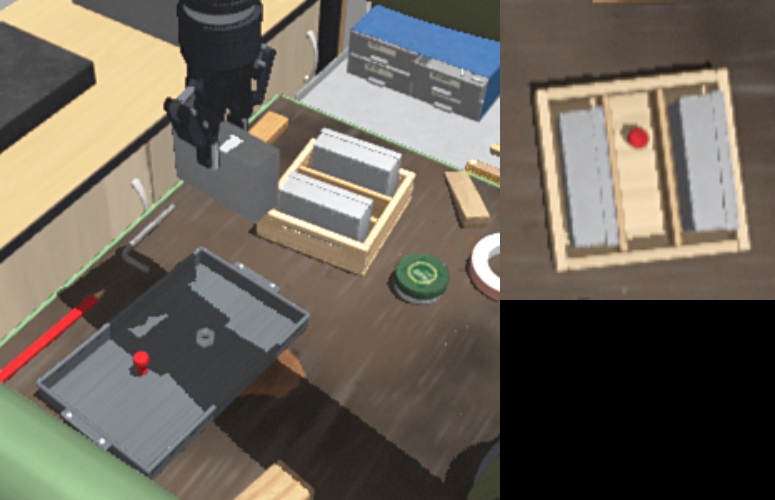

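The two light tins stand in the outer slots at (583,175) and (708,160), and knob2 is upright at (637,137). The knob (141,362) and nut (205,338) are still in the tray, and tin C is held high and level at (225,175).

```bash
python3 -c "
from station import r
print(r.finish_job())"
```

```text
the job is handed in; nothing more can be done
None
```

The job is handed in: the two lighter tins (about 0.28 and 0.4 kg) stand fully down and released in the tote's outer slots, the loose parts look undisturbed, and the heaviest (about 0.77 kg) is held still and upright about 20 cm above the tray floor.

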